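# Open the teaspoon caddy over its detent bumps

## Task

Open the caddy with the two teaspoons, the one with the red handle: raise its clear cover by the handle over the dark bumps on the rims, slide it all the way to the open end of the caddy, lower it fully onto the rims there and let go. Leave the blue-handled caddy's cover shut as it is.

Things in the scene. Friction and masses are not known exactly. Their poses are not given: they have to be found in the camera images.
- red_grip (a point): Red handle of the clear cover over the two teaspoons: upright fin 14 mm thick (y), 40 long (x), 36 high, mid-cover. Point: on its middle plane, 12 mm below its top, 24 mm above the cover plate (150 x 92 x 4 mm). Axes: z up; y the way the cover slides open (robot's left, within 20 degrees). Caddy: clear box 170 x 190 x 55 mm fixed to the shelf (top 50 mm above table); its +y half is open and empty.
- red_slide (a joint): Slide of the red-handled cover along +y, m: 0 shut over the spoons, 0.094 the stop at the open end. Starts at 0 to 0.006. With the cover down, its two feet meet the dark bumps (9 mm high, on the side rims) at 0.008; past 0.038 they are beyond them. Slides with about 1 N. Guide pins let the cover only rise and slide, never turn or come off. Nothing tall stands within 90 mm of the handle's path.
- red_lift (a joint): How far the red-handled cover is raised, m: 0 is down with its feet on the rims, 0.032 the upper stop. The feet clear the bumps above 0.009; 0.016 to 0.025 is a comfortable lift. The cover weighs 0.1 to 0.2 kg and sinks back down when let go.
- blue_grip (a point): Dark blue handle of the cover on the other caddy, which is of the same make and size with clothes pegs inside and stays shut. Point and axes as for the red handle.

How it is judged:
On the way, in this order (a step that is already met when the one before it is completed fails the run):
1. the red-handled cover is raised clear of the bumps at the shut end (value of joint red_lift above 0.009 m and value of joint red_slide below 0.035 m), for 0.05 s.
2. the cover has been slid to the open end (value of joint red_slide above 0.079 m), for 0.1 s.
At the end, for the whole second after the job is handed in: The red-handled cover is within 15 mm of its open end stop (slide above 0.079), down on the rims (lift below 0.004) and at rest; the blue handle is within 8 mm of where it started (value of joint red_slide above 0.079 m and value of joint red_lift below 0.004 m and velocity of joint red_slide below 0.01 m/s and distance of blue_grip from where it was at the start of the episode below 0.008 m); the robot touches nothing.
It fails at once if the blue-handled cover is moved by more than 8 mm (distance of blue_grip from where it was at the start of the episode above 0.008 m).
It also fails if it takes over 35 s, if anything falls off the work surface, if the arm or the gripper's body presses on something with over 40 N, if the wrist force passes 120 N, or if a joint passes its speed limit or range.

## Robot

A 7-joint arm with a two-finger parallel gripper is mounted at the origin on the work surface. World frame = base frame: x ahead of the robot, y to its left, z up, the work surface at z = 0. Lengths are in m, angles in rad, forces in N, time in s.
With the tool pointing down it reaches from about 0.35 to 0.9 m from the base axis. Payload 7.2 kg.
Tool frame: the origin (TCP) lies at the very end of the fingers, on their centre line; the grasp point (between the pads) lies 19 mm behind it; z points along the fingers, y is the line along which they close (so a half turn about z gives the same grasp; the last joint's range is limited). The gripper opens to 88 mm and grips with 3 to 60 N. Pads are 20 mm wide; open, the fingers measure 115 mm over their backs; the gripper's body (75 mm by 178 mm) begins 61 mm behind the grasp point.
Start: joints at [-1.286, 0.411, -0.013, 1.596, 0.006, 1.134, -0.082], TCP at [0.216, 0.587, 0.223] pointing down, gripper open.
Joint ranges: [-2.95, 2.95], [-0.29, 1.99], [-1.47, 1.44], [0.14, 2.54], [-1.03, 4.17], [0.13, 1.85], [-2.86, 2.86]. Speed limits (rad/s): [2.39, 2.39, 3.01, 3.01, 3.14, 3.14, 3.14].

## Interface

Orientations are given as a 3x3 rotation matrix whose columns are the frame's x, y, z axes.
In Python, from plant import telemetry, imaging, arm, recognise, masks_of, tip_of gives the robot as it stands.
- The arm moves only by the tool jog_arm, never from a script. Its argument "series" is a list of rows, each a list of 4 numbers: the shift along the tool's x, y, z in m, then the turn about the tool's z in degrees. A call has exactly 10 rows; each row is the pose to reach, as a shift and turn from the pose commanded when the call began, along the tool's axes at that moment; what a row does not reach only later rows make up. A row lasts 1/12 s, in which the tool goes at most 41.7 mm and 7.16 degrees, less where a joint would pass 70% of its speed; a pose out of reach is approached as far as the arm can. A call with a gripper value outside its range is refused whole. "claw" is the opening in per cent of the stroke, from 0 (shut) to 100 (fully open), set as the call begins (left out, the last holds). The fingers move at their own pace and stop on an object; "force" is the grip in N (left out, the last holds). Time passes only in rows, so rows that repeat a pose let the fingers close, or fill a call up. It gives the time, the measured TCP pose, the force, the opening and the grip force at its end, in the units of the state.
- telemetry.get_state(): the state, without advancing time (a new reading comes with each control period).
- imaging.camera(name): name is "side" or "top" or "wrist"; returns the picture (384x512x3 uint8, red, green, blue); there is no depth.
- imaging.camera_model(name): a dict with "fx", "fy", "cx", "cy" (pixels), "pose" (4x4, takes a point from camera to world coordinates); the wrist camera has in their place "hand_eye" (4x4, takes a point from camera to tool coordinates, whose origin is the TCP and whose axes are the flange's). Camera axes: x right, y down, z forward; pixel columns grow to the right and rows downward; lengths in m; the calibration is good to about 2 mm. A picture is of the moment at which its call begins: read the wrist's pose just before it. camera_model takes no time and is no camera call.
- arm.job_done(): hands the job in; it is judged then, once.
Trained networks look in the newest picture that a camera, given by its name, has taken for a name from the list of things; names that differ only in an ending like _2 or _b are one class to them, and where a whole thing is asked for, a point or a joint stands for the part that bears it (a point fixed in the world has none). Each returns a list of dicts, best first, with "conf" (0 to 1); they miss things now and then, are a little off and sometimes report something else, mostly with a low value. They report only what shows in the picture. A call takes as long as a camera call.
- recognise(camera, target): "point" ([x, y, z] in m, in world coordinates, good to about 4 mm: the middle of the surface that is visible of it).
- masks_of(camera, target): "mask" (384x512 bool, what is visible of it).
- tip_of(camera, target): "point" ([x, y, z] in m, in world coordinates, good to about 4 mm: a listed point, or the origin of a listed thing).
The state is a dict: "time": time; "joint_positions": joint angles; "qvel": joint speeds; "joint_torque": joint torques, N m; "position": TCP position; "ee_rot": TCP orientation; "wrist_force": force on the tool from outside, world axes, zero at the start; "moment": the same for the moment, N m; "gripper_width": finger opening in m; "gripper_force": force on a finger pad.
Only numpy, scipy, OpenCV 4.12 (cv2) and the standard library are available. Lean on these libraries where they do the work, as an engineer would, in place of code of your own. Each camera call takes 0.05 s, during which the arm holds its last target. There are 200 camera calls.

## Working session

There is one attempt and no reset: what is moved stays moved. The work goes in short steps, Python scripts to look and compute and a tool call to move; the robot and the scene stay as the last step left them, time stands still between calls to the robot, and variables do not carry over. Pictures are saved under pics/ and viewed, at most 10 in all, crops included, and the job is handed in when it is done.

Besides the shell and the picture viewer there is one more tool, called after "Emit:" as a command line: name --pt "numbers of a row" for each row, then --argument value for the rest. jog_arm: Moves the arm, as the interface text tells. Its arguments: {"type":"object","properties":{"series":{"type":"array"},"claw":{"type":"number"},"force":{"type":"number"}},"required":["series"]}

```bash
mkdir -p pics; python3 - <<'E'
from plant import telemetry, imaging, recognise, masks_of, tip_of
import cv2, numpy as np
s=telemetry.get_state(); print(s['time'],s['position'],np.round(s['ee_rot'],3).tolist(),s['gripper_width'])
ims=[]
for c in ("top","side"):
    im=imaging.camera(c); ims.append(im)
    for t in ("red_grip","blue_grip"):
        print(c,t,[(np.round(d['point'],4).tolist(),round(d['conf'],2)) for d in tip_of(c,t)[:3]])
    m=imaging.camera_model(c); print(m['fx'],m['cx'],m['cy'],np.round(m['pose'],3).tolist())
    for d in masks_of(c,"red_grip")[:2]:
        v,u=np.nonzero(d['mask']); print(c,len(u),u.mean(),v.mean(),d['conf'], cv2.minAreaRect(np.c_[u,v].astype(np.float32)))
cv2.imwrite("pics/a.png",cv2.resize(np.hstack(ims),(800,300))[:,:,::-1])
E
```

```text
0.0 [0.21580525 0.58602093 0.22184301] [[-0.938, 0.345, -0.0], [0.345, 0.938, -0.001], [-0.0, -0.002, -1.0]] 0.0880211303080994
top red_grip [([0.5461, 0.1483, 0.14], 0.81)]
top blue_grip [([0.5117, -0.2447, 0.143], 0.59)]
469.4416957058269 259.0081658083422 193.14577259168658 [[0.006, -0.995, 0.102, 0.471], [-1.0, -0.004, 0.014, -0.063], [-0.013, -0.102, -0.995, 1.029], [0.0, 0.0, 0.0, 1.0]]
top 3871 155.91449237923018 206.98708344097133 0.92 ((155.56472778320312, 206.7251434326172), (105.9011001586914, 49.08604049682617), 81.08507537841797)
side red_grip [([0.5421, 0.1512, 0.1456], 0.57)]
side blue_grip [([0.5103, -0.2448, 0.1455], 0.61)]
446.58382547758777 254.20032709114327 186.9689746961327 [[0.953, -0.182, 0.241, 0.411], [-0.302, -0.614, 0.729, -0.536], [0.015, -0.768, -0.64, 0.556], [0.0, 0.0, 0.0, 1.0]]
side 2758 202.51341551849166 126.53952139231328 0.61 ((201.19361877441406, 125.40577697753906), (34.93632888793945, 110.31714630126953), 74.35774993896484)
```

View pics/a.png

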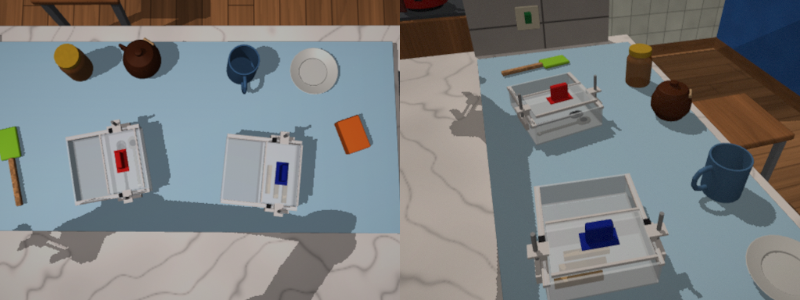

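Emit:
jog_arm --pt "-0.035 -0.022 -0.003 -3" --pt "-0.069 -0.044 -0.006 -6" --pt "-0.103 -0.066 -0.01 -9" --pt "-0.137 -0.088 -0.013 -12" --pt "-0.171 -0.11 -0.015 -15" --pt "-0.205 -0.132 -0.015 -18" --pt "-0.239 -0.154 -0.015 -21" --pt "-0.273 -0.176 -0.015 -24" --pt "-0.307 -0.198 -0.015 -27" --pt "-0.341 -0.22 -0.015 -29" --claw 100

```text
time: 1.23
position: [0.4609, 0.2605, 0.238]
ee_rot: [[-0.988, -0.156, 0.001], [-0.156, 0.988, 0.001], [-0.001, 0.0, -1.0]]
wrist_force: [0.6, 0.8, -0.0]
gripper_width: 0.0879
gripper_force: 0.0
```

Emit:
jog_arm --pt "-0.016 -0.03 0 0" --pt "-0.032 -0.06 0 0" --pt "-0.048 -0.09 0 0" --pt "-0.065 -0.122 0 0" --pt "-0.065 -0.122 0 0" --pt "-0.065 -0.122 0 0" --pt "-0.065 -0.122 0 0" --pt "-0.065 -0.122 0 0" --pt "-0.065 -0.122 0 0" --pt "-0.065 -0.122 0 0"

```text
time: 2.07
position: [0.5423, 0.1528, 0.2377]
ee_rot: [[-0.988, -0.155, -0.0], [-0.155, 0.988, 0.0], [0.0, 0.0, -1.0]]
wrist_force: [-0.4, -1.0, -0.2]
gripper_width: 0.0874
gripper_force: 0.0
```

```bash
python3 - <<'E'
from plant import telemetry, imaging, masks_of, tip_of
import cv2, numpy as np
s=telemetry.get_state(); p=np.array(s['position']);R=np.array(s['ee_rot']); print(s['time'],p)
im=imaging.camera("wrist"); m=imaging.camera_model("wrist")
print(np.round(m['hand_eye'],3).tolist(),m['fx'],m['cx'],m['cy'])
for d in tip_of("wrist","red_grip")[:3]:
    q=np.array(d['point']); print(q.round(4),d['conf'],'tool delta',(R.T@(q-p)).round(4))
# red pixels -> top face edge direction
hsv=cv2.cvtColor(im,cv2.COLOR_RGB2HSV); k=((hsv[...,0]<8)|(hsv[...,0]>172))&(hsv[...,1]>150)
v,u=np.nonzero(k); print(len(u),cv2.minAreaRect(np.c_[u,v].astype(np.float32)))
cv2.imwrite("pics/b.png",im[:,:,::-1])
E
```

```text
2.0667 [0.54225102 0.15284961 0.23770703]
[[0.0, -0.954, -0.3, 0.081], [1.0, 0.0, 0.0, 0.002], [-0.0, -0.3, 0.954, -0.16], [0.0, 0.0, 0.0, 1.0]] 277.93799373109056 253.2238456460816 192.4582351238484
[0.5395 0.1536 0.1454] 0.76 tool delta [0.0026 0.0011 0.0923]
7312 ((253.87887573242188, 265.8993225097656), (210.17617797851562, 510.4053955078125), 84.73760223388672)
```

View pics/b.png

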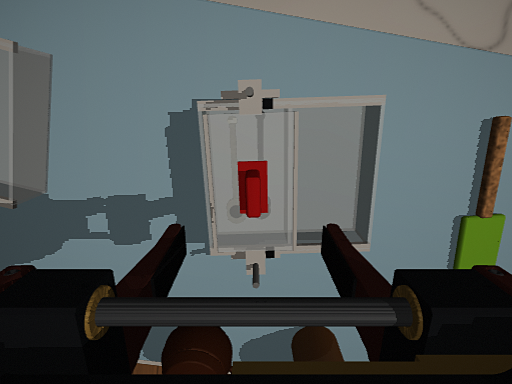

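The wrist picture shows the red fin at about (254,192), with the open end of the box to the right. The box edges slope about 2° counter-clockwise. Next is a 2° correction, then the descent.

Emit:
jog_arm --pt "0.001 0.001 0.02 -1" --pt "0.001 0.001 0.04 -2" --pt "0.001 0.001 0.06 -2" --pt "0.001 0.001 0.08 -2" --pt "0.001 0.001 0.092 -2" --pt "0.001 0.001 0.1 -2" --pt "0.001 0.001 0.105 -2" --pt "0.001 0.001 0.108 -2" --pt "0.001 0.001 0.108 -2" --pt "0.001 0.001 0.108 -2"

```text
time: 3.0
position: [0.5421, 0.1526, 0.1303]
ee_rot: [[-0.982, -0.187, 0.001], [-0.187, 0.982, 0.0], [-0.001, 0.0, -1.0]]
wrist_force: [0.7, 0.4, 0.4]
gripper_width: 0.0879
gripper_force: 0.0
```

Emit:
jog_arm --pt "0 0 0 0" --pt "0 0 0 0" --pt "0 0 0 0" --pt "0 0 0 0" --pt "0 0 0 0" --pt "0 0 0 0" --pt "0 0 0 0" --pt "0 0 0 0" --pt "0 0 0 0" --pt "0 0 0 0" --claw 0 --force 20

```text
time: 3.83
position: [0.5417, 0.1524, 0.1296]
ee_rot: [[-0.982, -0.187, -0.0], [-0.187, 0.982, 0.0], [0.0, 0.0, -1.0]]
wrist_force: [0.1, -0.7, 0.1]
gripper_width: 0.0242
gripper_force: 0.0
```

```bash
python3 - <<'E'
from plant import telemetry, imaging
import cv2, numpy as np
s=telemetry.get_state(); print(s['time'],s['position'],s['wrist_force'],s['gripper_width'],s['gripper_force'])
a=imaging.camera("wrist"); b=imaging.camera("side")
cv2.imwrite("pics/c.png",np.hstack([cv2.resize(a,(400,300)),cv2.resize(b[60:210,100:300],(400,300))])[:,:,::-1])
E
```

```text
3.8333 [0.54166753 0.15244971 0.12962448] [ 0.05559214 -0.67447287  0.11869383] 0.024231388365375337 0.0
```

View pics/c.png

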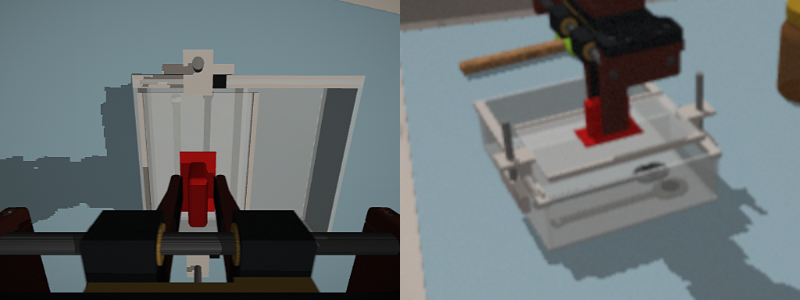

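The fingers straddle the fin and are still closing (24 mm). They sit a few mm toward its far side, so I'll shift slightly while closing.

Emit:
jog_arm --pt "0.004 0 0 0" --pt "0.004 0 0 0" --pt "0.004 0 0 0" --pt "0.004 0 0 0" --pt "0.004 0 0 0" --pt "0.004 0 0 0" --pt "0.004 0 0 0" --pt "0.004 0 0 0" --pt "0.004 0 0 0" --pt "0.004 0 0 0" --claw 0 --force 20

```text
time: 4.77
position: [0.5406, 0.1522, 0.1307]
ee_rot: [[-0.982, -0.187, 0.006], [-0.187, 0.982, 0.002], [-0.006, 0.0, -1.0]]
wrist_force: [7.5, 2.1, -1.1]
gripper_width: 0.0138
gripper_force: 20.0
```

Emit:
jog_arm --pt "-0.003 0 -0.002 0" --pt "-0.003 0 -0.005 0" --pt "-0.003 0 -0.008 0" --pt "-0.003 0 -0.011 0" --pt "-0.003 0 -0.014 0" --pt "-0.003 0 -0.017 0" --pt "-0.003 0 -0.02 0" --pt "-0.003 0 -0.02 0" --pt "-0.003 0 -0.02 0" --pt "-0.003 0 -0.02 0"

```text
time: 5.6
position: [0.5408, 0.1523, 0.1497]
ee_rot: [[-0.982, -0.187, 0.0], [-0.187, 0.982, 0.0], [-0.0, 0.0, -1.0]]
wrist_force: [1.6, -0.0, -1.0]
gripper_width: 0.0139
gripper_force: 20.0
```

```bash
python3 - <<'E'
from plant import telemetry, imaging
import cv2, numpy as np
s=telemetry.get_state(); print(s['time'],s['position'],s['wrist_force'],s['gripper_width'],s['gripper_force'])
b=imaging.camera("side")
cv2.imwrite("pics/d.png",cv2.resize(b[60:210,100:300],(800,600))[:,:,::-1])
E
```

```text
5.6 [0.5408057  0.15226963 0.14967889] [ 1.63673147 -0.01644391 -1.04436314] 0.013926335129011922 20.00038057565689
```

View pics/d.png

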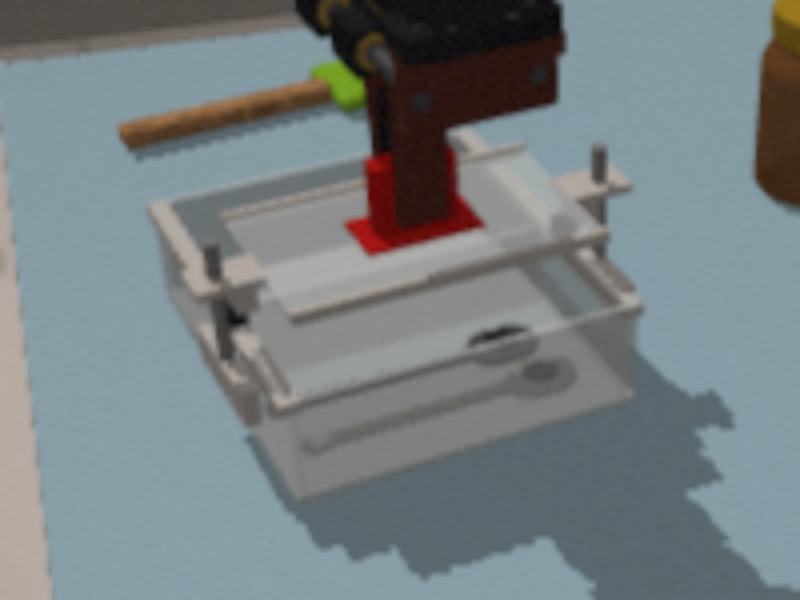

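The cover is raised about 20 mm with the ears up on the pins. Now I'll slide it, checking side force partway.

Emit:
jog_arm --pt "0 0.006 0 0" --pt "0 0.012 0 0" --pt "0 0.018 0 0" --pt "0 0.024 0 0" --pt "0 0.03 0 0" --pt "0 0.036 0 0" --pt "0 0.042 0 0" --pt "0 0.048 0 0" --pt "0 0.05 0 0" --pt "0 0.05 0 0"

```text
time: 6.48
position: [0.5313, 0.2025, 0.1497]
ee_rot: [[-0.982, -0.188, 0.0], [-0.188, 0.982, 0.001], [-0.0, 0.001, -1.0]]
wrist_force: [2.9, 1.2, -1.4]
gripper_width: 0.0135
gripper_force: 20.0
```

Emit:
jog_arm --pt "0 0.006 0 0" --pt "0 0.012 0 0" --pt "0 0.018 0 0" --pt "0 0.024 0 0" --pt "0 0.03 0 0" --pt "0 0.035 0 0" --pt "0 0.038 0 0" --pt "0 0.04 0 0" --pt "0 0.04 0 0" --pt "0 0.04 0 0"

```text
time: 7.32
position: [0.5243, 0.2388, 0.1494]
ee_rot: [[-0.983, -0.186, 0.0], [-0.186, 0.983, -0.002], [0.0, -0.002, -1.0]]
wrist_force: [4.5, -3.6, -0.6]
gripper_width: 0.0136
gripper_force: 20.0
```

Emit:
jog_arm --pt "-0.002 -0.002 0.002 0" --pt "-0.002 -0.002 0.005 0" --pt "-0.002 -0.002 0.008 0" --pt "-0.002 -0.002 0.011 0" --pt "-0.002 -0.002 0.014 0" --pt "-0.002 -0.002 0.016 0" --pt "-0.002 -0.002 0.018 0" --pt "-0.002 -0.002 0.02 0" --pt "-0.002 -0.002 0.02 0" --pt "-0.002 -0.002 0.02 0"

```text
time: 8.15
position: [0.5248, 0.2387, 0.1296]
ee_rot: [[-0.982, -0.187, -0.003], [-0.187, 0.982, -0.001], [0.003, -0.0, -1.0]]
wrist_force: [-7.5, -3.0, 6.1]
gripper_width: 0.0138
gripper_force: 20.0
```

```bash
python3 - <<'E'
from plant import telemetry, imaging
import cv2, numpy as np
s=telemetry.get_state(); print(s['time'],s['position'],s['wrist_force'],s['gripper_width'],s['gripper_force'])
b=imaging.camera("side")
cv2.imwrite("pics/e.png",cv2.resize(b[60:210,100:300],(800,600))[:,:,::-1])
E
```

```text
8.15 [0.52480501 0.23870773 0.12961077] [-7.46533531 -2.99722919  6.06298797] 0.013817698859588333 20.000886619091034
```

View pics/e.png

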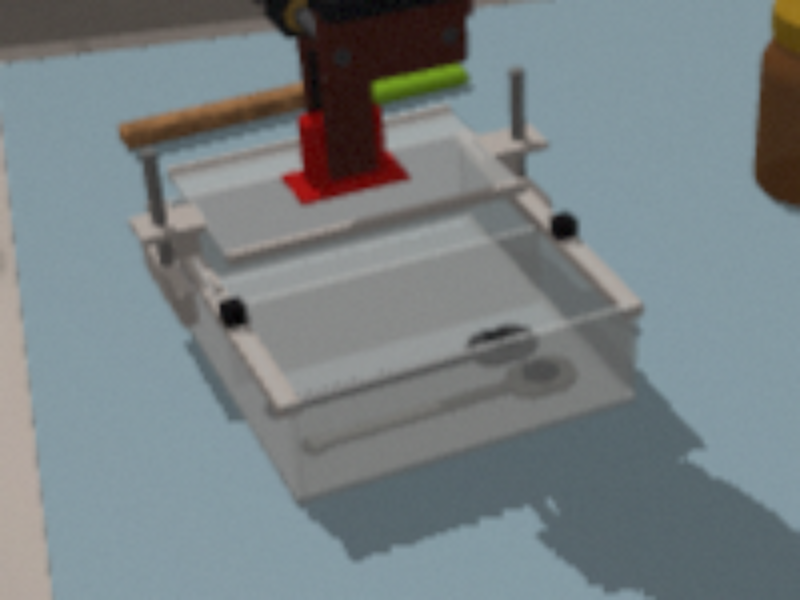

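The cover is down (6 N upward reaction) and past the bumps at the open end. Release, then retreat straight up.

Emit:
jog_arm --pt "0.001 0 -0.0005 0" --pt "0.001 0 -0.0005 0" --pt "0.001 0 -0.0005 0" --pt "0.001 0 -0.0005 0" --pt "0.001 0 -0.0005 0" --pt "0.001 0 -0.0005 0" --pt "0.001 0 -0.0005 0" --pt "0.001 0 -0.0005 0" --pt "0.001 0 -0.0005 0" --pt "0.001 0 -0.0005 0" --claw 60

```text
time: 9.03
position: [0.5252, 0.2389, 0.1302]
ee_rot: [[-0.982, -0.187, 0.0], [-0.187, 0.982, 0.0], [-0.0, 0.0, -1.0]]
wrist_force: [-0.7, 0.4, -0.2]
gripper_width: 0.0522
gripper_force: 0.0
```

Emit:
jog_arm --pt "0 0 -0.005 0" --pt "0 0 -0.015 0" --pt "0 0 -0.03 0" --pt "0 0 -0.045 0" --pt "0 0 -0.06 0" --pt "0 0 -0.075 0" --pt "0 0 -0.09 0" --pt "0 0 -0.1 0" --pt "0 0 -0.1 0" --pt "0 0 -0.1 0"

```text
time: 9.87
position: [0.5254, 0.239, 0.2307]
ee_rot: [[-0.982, -0.187, 0.001], [-0.187, 0.982, 0.001], [-0.001, 0.001, -1.0]]
wrist_force: [-0.4, -0.9, 0.2]
gripper_width: 0.0526
gripper_force: 0.0
```

```bash
python3 - <<'E'
from plant import telemetry, imaging, tip_of
import cv2, numpy as np
s=telemetry.get_state(); print(s['time'],s['position'],s['wrist_force'],s['gripper_width'],s['gripper_force'])
b=imaging.camera("side")
for t in ("red_grip","blue_grip"): print(t,[(d['point'],d['conf']) for d in tip_of("side",t)[:2]])
cv2.imwrite("pics/f.png",cv2.resize(b[60:210,100:300],(800,600))[:,:,::-1])
E
```

```text
9.8667 [0.52540709 0.23899747 0.2307356 ] [-0.39373671 -0.93762742  0.1752922 ] 0.05262658558574153 0.0
red_grip [([0.5228, 0.2358, 0.1484], 0.84)]
blue_grip [([0.5096, -0.2457, 0.1469], 0.67)]
```

View pics/f.png

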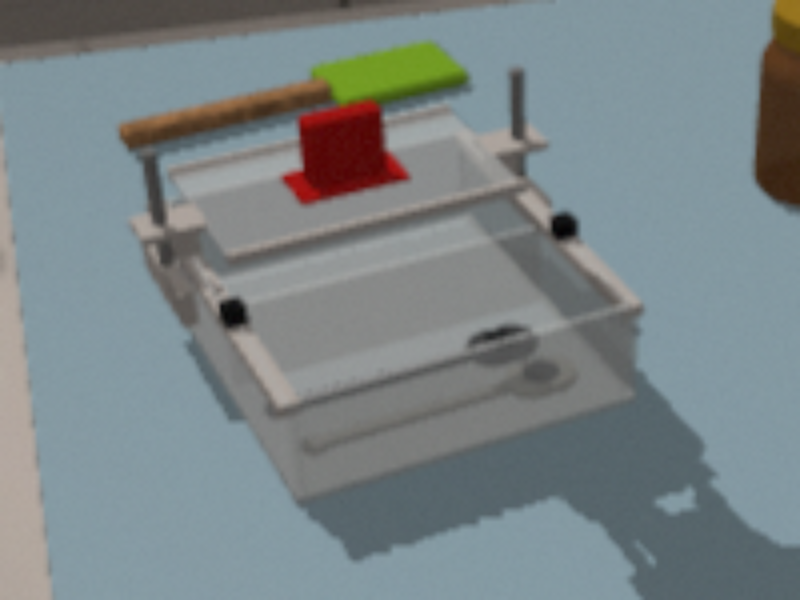

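The cover stayed put after release, down at the open end, and the gripper is clear of it.

```bash
python3 -c "
from plant import arm; print(arm.job_done())"
```

```text
the job is handed in; nothing more can be done
None
```

I raised the red-handled cover about 20 mm, slid it about 88 mm to the open end, lowered it onto the rims and let go. I never touched the blue-handled caddy, and the job is handed in at about 10 s; no verdict came back.

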